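# Light up and feel along a high chair tray's edge guard

## Robot

A 7-joint arm with a two-finger parallel gripper is mounted at the origin on the work surface. World frame = base frame: x ahead of the robot, y to its left, z up, the work surface at z = 0. Lengths are in m, angles in rad, forces in N, time in s.
With the tool pointing down it reaches from about 0.425 to 0.925 m from the base axis. Payload 6.8 kg.
Tool frame: the origin (TCP) lies between the finger pads, 19 mm behind the fingertips; this is the grasp point; z points along the fingers, y is the line along which they close (so a half turn about z gives the same grasp; the last joint's range is limited). The gripper opens to 85 mm and grips with 20 to 120 N. Pads are 22 mm wide; open, the fingers measure 114 mm over their backs; the gripper's body (76 mm by 85 mm) begins 54 mm behind the grasp point. The pads swing forward as they close: fully open they stand 13 mm farther back than shut.
Start: joints at [-1.42, 0.477, 0.022, 1.555, -0.011, 1.109, -0.083], TCP at [0.173, 0.653, 0.25] pointing down, gripper open.
Joint ranges: [-2.96, 2.96], [-0.34, 2.1], [-1.41, 1.46], [0.24, 2.44], [-1.37, 4.51], [0.17, 1.92], [-2.96, 2.96]. Speed limits (rad/s): [2.39, 2.39, 3.14, 3.14, 3.14, 3.14, 3.14].

## Interface

Orientations are given as a rotation vector (axis times angle).
In Python, from bench import telemetry, grab_frame, calibration, order, silhouettes gives the robot as it stands.
- The arm moves only by the tool apply_moves, never from a script. Its argument "moves" is a list of rows, each a list of 7 numbers: the turn, a rotation vector about the tool's x, y, z scaled (see below), then the shift along the tool's x, y, z scaled (see below), then the opening, from -1 (shut) to 1 (fully open). A call has exactly 8 rows; each row shifts and turns the commanded pose from where the row before left it, along the tool's axes as they then stand; what a row does not reach is not made up. The controller multiplies each number of a shift by 1000 mm and each number of a turn by 6 degrees. A row lasts 1/12 s, in which the tool goes at most 41.7 mm and 7.16 degrees, less where a joint would pass 70% of its speed; a pose out of reach is approached as far as the arm can. A call with a number of a shift or a turn outside -1 to 1 is refused whole. A call with a gripper value outside its range is refused whole. The fingers move at their own pace and stop on an object; "grip_force" is the grip in N (left out, the last holds). Time passes only in rows, so rows that do not move let the fingers close, or fill a call up. It gives the time, the measured TCP pose, the force, the opening and the grip force at its end, in the units of the state.
- telemetry.get_obs(): the state, without advancing time (a new reading comes with each control period).
- grab_frame(name): name is "side" or "top" or "wrist"; returns the picture (420x560x3 uint8, blue, green, red); there is no depth.
- calibration(name): a dict with "fx", "fy", "cx", "cy" (pixels), "world_from_camera" (4x4, takes a point from camera to world coordinates); the wrist camera has in their place "mount" (4x4, takes a point from camera to tool coordinates, whose origin is the TCP and whose axes are the flange's). Camera axes: x right, y down, z forward; pixel columns grow to the right and rows downward; lengths in m; the calibration is good to about 2 mm. A picture is of the moment at which its call begins: read the wrist's pose just before it. calibration takes no time and is no camera call.
- order.hand_in(): hands the job in; it is judged then, once.
Trained networks look in the newest picture that a camera, given by its name, has taken for a name from the list of things; names that differ only in an ending like _2 or _b are one class to them, and where a whole thing is asked for, a point or a joint stands for the part that bears it (a point fixed in the world has none). Each returns a list of dicts, best first, with "p" (0 to 1); they miss things now and then, are a little off and sometimes report something else, mostly with a low value. They report only what shows in the picture. A call takes as long as a camera call. They do not tell look-alikes from the thing itself.
- silhouettes(thing, camera): "mask" (420x560 bool, what is visible of it) and "extent" ([centre column, centre row, width, height] in pixels, round what is visible of it).
The state is a dict: "clock": time; "joints": joint angles; "qvel": joint speeds; "tau": joint torques, N m; "tcp_pos": TCP position; "orientation": TCP orientation; "contact_force": force on the tool from outside, world axes, zero at the start; "moment": the same for the moment, N m; "grip_width": finger opening in m; "gripper_force": force on a finger pad.
Only numpy, scipy, OpenCV 4.12 (cv2) and the standard library are available. Lean on these libraries where they do the work, as an engineer would, in place of code of your own. Each camera call takes 0.05 s, during which the arm holds its last target. There are 200 camera calls.

## Task

Check the edge guard of the high chair tray for chips. First push the tap light's toggle switch fully over to its green dot; then, starting at the guard's end nearest the light, run closed fingertips lightly along the top of the white guard from the first blue band to the last, staying in touch with it and never squashing it right down. Leave the light on, leave the plate, cup, teether, tub and forks where they are, and finish with the hand clear.

Things in the scene. Friction and masses are not known exactly. Their poses are not given: they have to be found in the camera images.
- tray: Fixed dark oak high chair tray, 317 x 420 mm, board 14 mm thick, 30 mm high rim on the far edge and the two sides. Origin at bench level inside it; x points to its far edge, y along its width (to the left seen from the robot at yaw 0), z up. Its near edge (-x) is a shallow scoop whose middle is farther from the robot; the guard follows it.
- guard: White round bar, 18 mm thick, 300 mm long, on the tray's near edge, crown 41 mm above the bench, curved: x = -0.08 - 2.296*y*y (m, tray frame). On a soft spring mount: the whole guard starts to sink straight down at about 0.5 N, 1 mm more per newton, bottoms out at 9 mm (10 N), springs back. Over 12 N is too much. Origin and axes as the tray's.
- mark_1 (a point): Crown of the guard at blue band 1 of 5 (8 mm wide painted bands; band 1 at the tray's -y end, 5 at its +y end; at y = -130 mm in the tray frame).
- mark_2 (a point): Crown of the guard at blue band 2 of 5 (8 mm wide painted bands; band 1 at the tray's -y end, 5 at its +y end; at y = -65 mm in the tray frame).
- mark_3 (a point): Crown of the guard at blue band 3 of 5 (8 mm wide painted bands; band 1 at the tray's -y end, 5 at its +y end; at y = 0 mm in the tray frame).
- mark_4 (a point): Crown of the guard at blue band 4 of 5 (8 mm wide painted bands; band 1 at the tray's -y end, 5 at its +y end; at y = 65 mm in the tray frame).
- mark_5 (a point): Crown of the guard at blue band 5 of 5 (8 mm wide painted bands; band 1 at the tray's -y end, 5 at its +y end; at y = 130 mm in the tray frame).
- light: Fixed battery tap light beside the tray on the bench, at its left or right end: round grey body 84 mm across, with white dome, 29 mm high; a grey switch box 26 x 62 x 34 mm high (x, y, z) on its -x side, with a green dot at the box's +y end and a red dot at its -y end. Origin under the centre of the round body, on the bench.
- toggle_pivot (a point): Pivot of the toggle, top centre of the switch box, 34 mm above the bench, 52 mm from the light's origin along its -x. Axes as the light's.
- toggle_tip (a point): Centre of the round end of the black toggle lever (9 mm thick, 32 mm from pivot to this point); about 62 mm above the bench at the start.
- toggle (a joint): Toggle angle, rad: 0 = off, leaning 0.5 rad towards the red dot (light's -y); 1.0 = on, leaning 0.5 rad towards the green dot (light's +y). Swings in the light's y-z plane, stays where it is left, takes about 1 to 2 N at the lever. On counts above 0.8.
- cup: Loose stainless steel cup, 70 mm across, 75 mm high, on the bench at the other end of the tray from the light. Origin under its centre. Leave alone.
- plate: Loose yellow plastic plate, 150 mm across, 18 mm high, on the tray. Origin under its centre. Leave alone.
- teether: Loose mint silicone teether ring, 68 mm across, 13 mm high, on the tray. Origin under its centre. Leave alone.
- snack_tub: Loose white tub with orange cap, 56 mm across, 65 mm high, on the tray. Origin under its centre. Leave alone.
- fork_a: Loose bamboo fork, 142 mm long, 6 mm thick, on the tray, tines to +x. Leave alone.
- fork_b: Second such bamboo fork, beside the first. Leave alone.
Things that resemble listed ones, but are neither listed nor needed, are in the scene too. Leave any turquoise look-alike of the light alone.

How it is judged:
By the outcome, as a careful person would: the job done as asked, in the order asked, and still so for the second after the job is handed in, with the robot touching nothing.
It also fails if it takes over 58 s, if anything falls off the work surface, if the arm or the gripper's body presses on something with over 40 N, if the wrist force passes 120 N, or if a joint passes its speed limit or range.

## Working session

There is one attempt and no reset: what is moved stays moved. The work goes in short steps, Python scripts to look and compute and a tool call to move; the robot and the scene stay as the last step left them, time stands still between calls to the robot, and variables do not carry over. Pictures are saved under pics/ and viewed, at most 10 in all, crops included, and the job is handed in when it is done.

Besides the shell and the picture viewer there is one more tool, called after "Emit:" by a JSON object that holds its "op" and its "data", one argument or row to a line. apply_moves: Moves the arm, as the interface text tells. Its arguments: {"type":"object","properties":{"moves":{"type":"array"},"grip_force":{"type":"number"}},"required":["moves"]}

```bash
ls; mkdir -p pics; python3 - <<'E'
from bench import telemetry, grab_frame, calibration
import cv2,numpy as np
np.set_printoptions(precision=4,suppress=True)
print(telemetry.get_obs())
for n in("top","side"):
    cv2.imwrite(f"pics/{n}0.png",grab_frame(n)); print(n,calibration(n))
print(calibration("wrist"))
E
```

```text
pics
{'clock': 0.0, 'joints': array([-1.4201,  0.4778,  0.0223,  1.5565, -0.0115,  1.1093, -0.0831]), 'qvel': array([-0.0012,  0.0005,  0.0001,  0.0011, -0.001 ,  0.0003,  0.0002]), 'tau': array([  0.0003, -59.6439,   1.6077, -28.1213,   0.0124,   0.0091,
         0.    ]), 'tcp_pos': array([0.1726, 0.652 , 0.249 ]), 'orientation': array([-0.4054, -3.1152,  0.0029]), 'contact_force': array([-0.5065, -0.4821,  0.4154]), 'moment': array([ 0.0007, -0.0158,  0.0386]), 'gripper_force': 0.0, 'grip_width': 0.08536945468640443}
top {'fx': 457.7699155652225, 'fy': 457.7699155652225, 'cx': 278.364233108221, 'cy': 211.56300975031954, 'world_from_camera': array([[ 0.0073, -0.9963,  0.0858,  0.4899],
       [-0.9997, -0.0091, -0.021 ,  0.0427],
       [ 0.0217, -0.0856, -0.9961,  1.1228],
       [ 0.    ,  0.    ,  0.    ,  1.    ]])}
side {'fx': 407.0118657668745, 'fy': 407.0118657668745, 'cx': 279.4673790353472, 'cy': 209.2893387060653, 'world_from_camera': array([[ 0.8658, -0.3355,  0.3713,  0.2505],
       [-0.5003, -0.5641,  0.6569, -0.562 ],
       [-0.0109, -0.7545, -0.6562,  0.6498],
       [ 0.    ,  0.    ,  0.    ,  1.    ]])}
{'fx': 328.17092434401263, 'fy': 328.17092434401263, 'cx': 273.3074697228248, 'cy': 205.82517601517776, 'mount': array([[ 0.0003, -0.9498, -0.3129,  0.0809],
       [ 1.    , -0.    ,  0.001 , -0.0001],
       [-0.0009, -0.3129,  0.9498, -0.1234],
       [ 0.    ,  0.    ,  0.    ,  1.    ]])}
```

View pics/top0.png

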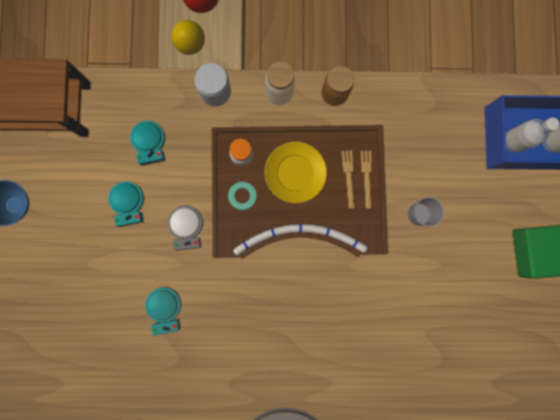

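View pics/side0.png

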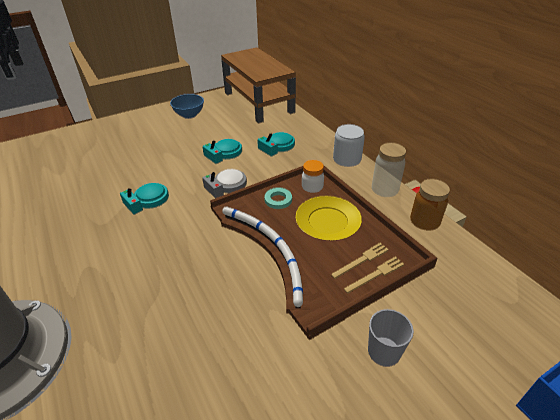

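The light is the grey and white one at top (185,222), with its switch box at (187,242), on the tray's left (+y) end. It could be confused with the turquoise ones at (147,137), (125,197) and (163,304). The guard arc runs from (237,251) to (364,249), and band 5 is its left end. Next is a close crop of the light and the band measurements.

```bash
cat > h.py <<'E'
import numpy as np,cv2
from bench import telemetry, grab_frame, calibration
np.set_printoptions(precision=4,suppress=True)
def ray(n,u,v,z):
    c=calibration(n);T=c["world_from_camera"]
    d=T[:3,:3]@np.array([(u-c["cx"])/c["fx"],(v-c["cy"])/c["fy"],1]);o=T[:3,3]
    return o+d*(z-o[2])/d[2]
def proj(n,p):
    c=calibration(n);T=c["world_from_camera"];q=T[:3,:3].T@(np.array(p)-T[:3,3])
    return np.array([c["cx"]+c["fx"]*q[0]/q[2],c["cy"]+c["fy"]*q[1]/q[2]])
E
python3 - <<'E'
from h import *
from bench import silhouettes
t=cv2.imread("pics/top0.png");s=cv2.imread("pics/side0.png")
a=cv2.resize(t[195:260,150:250],(500,325),interpolation=cv2.INTER_CUBIC)
b=cv2.resize(s[155:205,190:265],(495,330)[:2],interpolation=cv2.INTER_CUBIC)[:, :495]
im=np.zeros((660,500,3),np.uint8);im=np.zeros((590,500,3),np.uint8)
im[:325]=a; b=cv2.resize(b,(390,260));im[330:590,:390]=b
cv2.imwrite("pics/crop.png",im)
def bands(n,img,x0,x1,y0,y1):
    g=img[y0:y1,x0:x1].astype(int);w=(g[...,0]-g[...,2]);m=(w>50).astype(np.uint8)
    k,l,st,ce=cv2.connectedComponentsWithStats(m)
    out=[]
    for i in range(1,k):
        if st[i,4]>=6:
            ii=l==i;ys,xs=np.nonzero(ii);ww=w[ii];u=(xs*ww).sum()/ww.sum()+x0;v=(ys*ww).sum()/ww.sum()+y0
            out.append((u,v)); print(n,round(u,1),round(v,1),st[i,4],ray(n,u,v,.039))
bands("top",t,225,375,218,258);bands("side",s,220,306,203,310)
g=grab_frame("top");
for n in("guard","light","toggle_tip","tray"):
    for r in silhouettes(n,"top")[:4]:print(n,round(r["p"],2),np.round(r["extent"],1))
E
```

```text
top 300.3 227.3 9 [ 0.5462 -0.0325  0.039 ]
top 327.5 231.5 8 [ 0.5369 -0.0972  0.039 ]
top 272.6 231.8 7 [0.5351 0.0332 0.039 ]
top 355.1 243.3 9 [ 0.5095 -0.1627  0.039 ]
top 245.0 244.7 7 [0.5042 0.0979 0.039 ]
side 233.6 212.1 22 [0.5017 0.0944 0.039 ]
side 258.4 223.7 24 [0.5321 0.0314 0.039 ]
side 277.6 239.2 24 [ 0.5446 -0.0319  0.039 ]
side 290.6 260.3 24 [ 0.5376 -0.0964  0.039 ]
side 297.1 288.5 31 [ 0.5118 -0.1626  0.039 ]
guard 0.93 [301.1 239.2 136.3  29.5]
light 0.9 [147.9 142.   38.   43.4]
light 0.83 [163.4 311.8  39.3  50.4]
light 0.77 [124.3 205.   34.5  45.8]
light 0.57 [186.4 227.4  40.3  47.2]
tray 0.77 [298.5 189.7 173.  136.4]
```

View pics/crop.png

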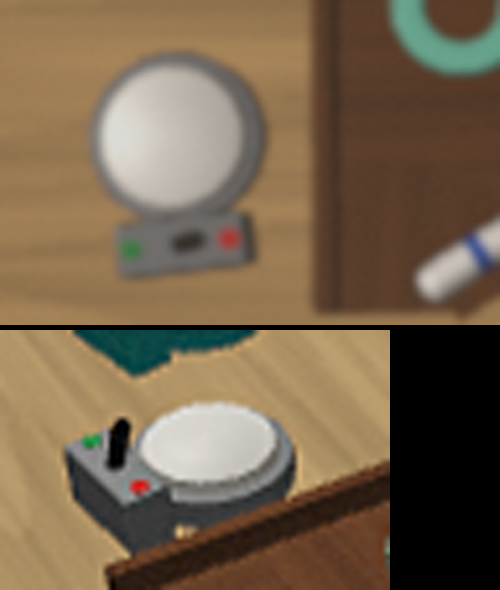

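The crop confirms it: grey body and white dome, green dot at top px ≈(176.2,245), red dot at ≈(195.8,242.6), and a black lever between them. The top and side band positions agree to about 3 mm. Next I compute the frames and targets.

```bash
cat >> h.py <<'E'
from scipy.spatial.transform import Rotation as R
from scipy.optimize import least_squares
B=[.13,.065,0,-.065,-.13]
top=[(245,244.7),(272.6,231.8),(300.3,227.3),(327.5,231.5),(355.1,243.3)]
side=[(233.6,212.1),(258.4,223.7),(277.6,239.2),(290.6,260.3),(297.1,288.5)]
def tr(q,y,z=.041):
    x=-.08-2.296*y*y;c,s=np.cos(q[2]),np.sin(q[2]);return np.array([q[0]+c*x-s*y,q[1]+s*x+c*y,z])
def fit():
    f=lambda q:np.concatenate([np.r_[ray("top",*a,.039)-tr(q,y,.039),ray("side",*b,.039)-tr(q,y,.039)] for y,a,b in zip(B,top,side)])
    r=least_squares(f,[.6,0,0]);return r.x,r.fun
def delta(target,yaw):
    "tool-frame shift and turn (deg) to reach target with tool y at yaw from world y, pointing down"
    o=telemetry.get_obs();Rt=R.from_rotvec(o["orientation"])
    Rg=R.from_matrix(np.array([[-np.cos(yaw),-np.sin(yaw),0],[-np.sin(yaw),np.cos(yaw),0],[0,0,-1]]))
    return Rt.inv().apply(np.array(target)-o["tcp_pos"]),np.degrees((Rt.inv()*Rg).as_rotvec())
E
python3 - <<'E'
from h import *
q,r=fit();print("tray",q,"res mm",r.reshape(-1,3)[:,:2]*1000)
for y in B:print(tr(q,y))
s=lambda u,v:(190+u*75/390,155+(v-330)*50/260)
gt,rt=ray("top",176.2,245,.034),ray("top",195.8,242.6,.034)
gs,rs=ray("side",*s(92,441),.034),ray("side",*s(140,487),.034)
print("dots",gt,rt,gs,rs)
p=(gt+rt+gs+rs)/4;d=(gt+gs-rt-rs);d/=np.linalg.norm(d);yaw=np.arctan2(-d[0],d[1])
print("pivot",p,"yaw",yaw, "dist",np.linalg.norm(gt-rt),np.linalg.norm(gs-rs))
print("light body", ray("top",150+172/5,195+137/5,.025), "exp",p+.052*np.array([d[1],-d[0],0]))
tip=p+.032*np.array([0,0,np.cos(.5)])-.032*np.sin(.5)*d
print("tip",tip,proj("side",tip),proj("top",tip),"seen side",s(120,425),"top",150+187/5,195+242/5)
t=p-.044*d;print("start pt",t,delta([t[0],t[1],.15],yaw),d)
E
```

```text
tray [ 0.6253 -0.0298  0.0293] res mm [[ 1.3416  1.213 ]
 [-1.0643 -2.4013]
 [ 1.303   0.4973]
 [-1.5503 -1.2813]
 [ 0.9163 -0.4363]
 [-0.6338  0.3244]
 [-0.7232  0.1455]
 [ 0.0505  0.9432]
 [-0.9815  0.4042]
 [ 1.3418  0.5913]]
[0.5027 0.0967 0.041 ]
[0.5337 0.0326 0.041 ]
[ 0.5453 -0.0321  0.041 ]
[ 0.5375 -0.0974  0.041 ]
[ 0.5104 -0.1632  0.041 ]
dots [0.5022 0.2604 0.034 ] [0.5082 0.2144 0.034 ] [0.5057 0.2589 0.034 ] [0.5112 0.2126 0.034 ]
pivot [0.5068 0.2366 0.034 ] yaw 0.12413380170286561 dist 0.04637887982467822 0.046568029442952415
light body [0.5564 0.2441 0.025 ] exp [0.5584 0.243  0.034 ]
tip [0.5087 0.2214 0.0621] [213.2861 174.5316] [190.8579 242.1339] seen side (213.07692307692307, 173.26923076923077) top 187.4 243.4
start pt [0.5123 0.1929 0.034 ] (array([-0.4459, -0.3572,  0.0999]), array([ -0.0232,  -0.0032, -21.9445])) [-0.1238  0.9923  0.    ]
```

Emit:
{"op": "apply_moves", "data": {
  "moves": [
    [0,0,0,-0.015,-0.012,0.002,-1],
    [0,0,0,-0.03,-0.024,0.005,-1],
    [0,0,0,-0.031,-0.025,0.006,-1],
    [0,0,0,-0.031,-0.025,0.006,-1],
    [0,0,0,-0.031,-0.025,0.006,-1],
    [0,0,0,-0.031,-0.025,0.006,-1],
    [0,0,0,-0.031,-0.025,0.006,-1],
    [0,0,0,-0.031,-0.025,0.006,-1]
  ]
}}

```text
clock: 1.02
tcp_pos: [0.3493, 0.412, 0.207]
orientation: [0.405, 3.115, 0.001]
contact_force: [0.8, -0.1, 0.4]
grip_width: -0.0002
gripper_force: 0.0
```

Emit:
{"op": "apply_moves", "data": {
  "moves": [
    [0,0,0,-0.031,-0.025,0.006,-1],
    [0,0,0,-0.031,-0.025,0.006,-1],
    [0,0,0,-0.031,-0.025,0.006,-1],
    [0,0,0,-0.031,-0.025,0.006,-1],
    [0,0,-1,-0.028,-0.022,0.006,-1],
    [0,0,-1,-0.02,-0.015,0.006,-1],
    [0,0,-1,-0.01,-0.008,0.006,-1],
    [0,0,-0.65,0,0,0,-1]
  ]
}}

```text
clock: 1.68
tcp_pos: [0.4934, 0.2265, 0.1642]
orientation: [-0.193, 3.136, -0.003]
contact_force: [-0.8, 0.9, -0.6]
grip_width: 0.0005
gripper_force: 0.0
```

```bash
python3 - <<'E'
from h import *
o=telemetry.get_obs();print(o)
p=np.array([.5068,.2366]);d=np.array([-.1238,.9923]);t=p-.044*d
print(delta([*t,.067],.124))
E
```

```text
{'clock': 1.6833, 'joints': array([-0.6294,  0.3636,  0.1025,  1.9597, -0.0473,  0.8214,  1.1923]), 'qvel': array([ 0.1026, -0.0229, -0.2151, -0.0029,  0.0739,  0.0235,  0.6424]), 'tau': array([  0.0819, -46.5709,   2.762 , -23.2462,  -0.0985,  -0.1924,
        -0.123 ]), 'tcp_pos': array([0.4934, 0.2265, 0.1642]), 'orientation': array([-0.1927,  3.1356, -0.003 ]), 'contact_force': array([-0.7734,  0.9206, -0.6249]), 'moment': array([-0.01  ,  0.0124, -0.0184]), 'gripper_force': 0.0, 'grip_width': 0.00046447767390277005}
(array([-0.0146, -0.0354,  0.0972]), array([-0.1105, -0.0012, -0.0715]))
```

Emit:
{"op": "apply_moves", "data": {
  "moves": [
    [0,0,0,-0.007,-0.017,0,-1],
    [0,0,0,-0.007,-0.018,0,-1],
    [0,0,0,0,0,0.02,-1],
    [0,0,0,0,0,0.02,-1],
    [0,0,0,0,0,0.02,-1],
    [0,0,0,0,0,0,-1],
    [0,0,0,0,0,0,-1],
    [0,0,0,0,0,0,-1]
  ]
}}

```text
clock: 2.35
tcp_pos: [0.51, 0.1977, 0.1059]
orientation: [-0.194, 3.135, 0.001]
contact_force: [0.8, -0.2, 0.9]
grip_width: 0.0004
gripper_force: 0.0
```

```bash
python3 - <<'E'
from h import *
p=np.array([.5068,.2366]);d=np.array([-.1238,.9923]);t=p-.044*d
o=telemetry.get_obs();print(o["tcp_pos"],o["contact_force"],delta([*t,.067],.124))
a=grab_frame("side");w=grab_frame("wrist")
im=np.zeros((420,560,3),np.uint8)
im=np.hstack([cv2.resize(a[100:260,130:290],(400,400),interpolation=cv2.INTER_CUBIC),cv2.resize(w,(400,300)) if 0 else cv2.copyMakeBorder(cv2.resize(w,(400,300)),0,100,0,0,0)])
cv2.imwrite("pics/p1.png",im)
E
```

```text
[0.51   0.1977 0.1059] [ 0.761  -0.1706  0.9006] (array([-0.0016, -0.005 ,  0.0389]), array([ 0.0216,  0.0616, -0.0293]))
```

View pics/p1.png

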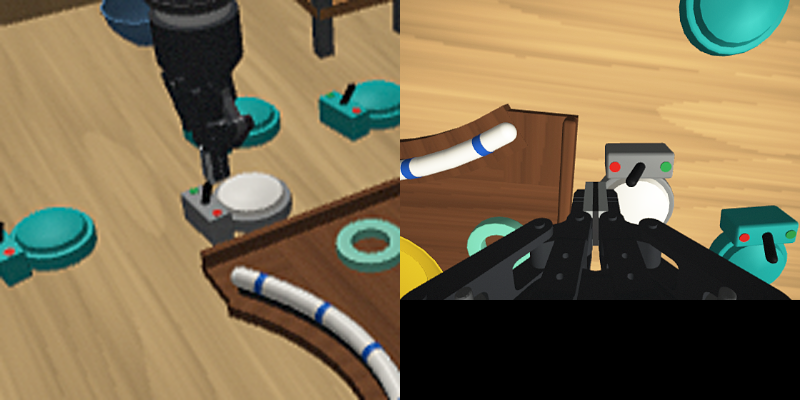

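Wrist crop: fingertips at (595,190), lever tip at (632,185) leaning to the red dot, so the fingers are on the red side with a gap. Descend.

Emit:
{"op": "apply_moves", "data": {
  "moves": [
    [0,0,0,-0.002,-0.004,0,-1],
    [0,0,0,0,0,0.015,-1],
    [0,0,0,0,0,0.015,-1],
    [0,0,0,0,0,0.009,-1],
    [0,0,0,0,0,0,-1],
    [0,0,0,0,0,0,-1],
    [0,0,0,0,0,0,-1],
    [0,0,0,0,0,0,-1]
  ]
}}

```text
clock: 3.12
tcp_pos: [0.5125, 0.1939, 0.0668]
orientation: [-0.194, 3.134, 0.001]
contact_force: [-0.6, 0.2, 0.3]
grip_width: 0.0003
gripper_force: 0.0
```

Emit:
{"op": "apply_moves", "data": {
  "moves": [
    [0,0,0,0,0.004,0,-1],
    [0,0,0,0,0.004,0,-1],
    [0,0,0,0,0.004,0,-1],
    [0,0,0,0,0.004,0,-1],
    [0,0,0,0,0.004,0,-1],
    [0,0,0,0,0.004,0,-1],
    [0,0,0,0,0,0,-1],
    [0,0,0,0,0,0,-1]
  ]
}}

```text
clock: 3.78
tcp_pos: [0.5088, 0.2181, 0.0659]
orientation: [-0.195, 3.136, 0.001]
contact_force: [-0.0, -0.2, 1.1]
grip_width: 0.0001
gripper_force: 0.0
```

```bash
python3 - <<'E'
from h import *
p=np.array([.5068,.2366]);d=np.array([-.1238,.9923])
o=telemetry.get_obs();print(o["tcp_pos"],o["contact_force"],(o["tcp_pos"][:2]-p)@d, "off axis",(o["tcp_pos"][:2]-p)@np.array([d[1],-d[0]]))
a=grab_frame("side");w=grab_frame("wrist")
im=np.hstack([cv2.resize(a[140:220,180:260],(400,400),interpolation=cv2.INTER_CUBIC),cv2.resize(w[150:350,220:420],(400,400))])
cv2.imwrite("pics/p2.png",im)
E
```

```text
[0.5088 0.2181 0.0659] [-0.0436 -0.238   1.1469] -0.01861734767740921 off axis -0.0002942630616903372
```

View pics/p2.png

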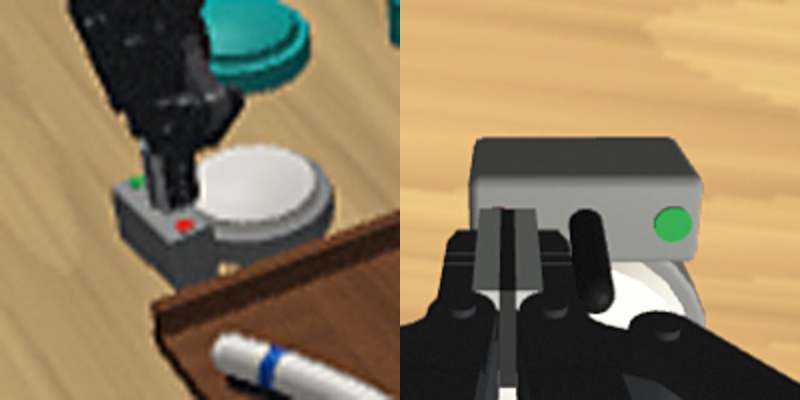

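The lever now stands about upright at (590,255) in the crop, with the fingers just left of it. Continue pushing.

Emit:
{"op": "apply_moves", "data": {
  "moves": [
    [0,0,0,0,0.002,0,-1],
    [0,0,0,0,0.002,0,-1],
    [0,0,0,0,0.002,0,-1],
    [0,0,0,0,0.002,0,-1],
    [0,0,0,0,0,0,-1],
    [0,0,0,0,0,0,-1],
    [0,0,0,0,0,0,-1],
    [0,0,0,0,0,0,-1]
  ]
}}

```text
clock: 4.55
tcp_pos: [0.5079, 0.2256, 0.066]
orientation: [-0.194, 3.136, 0.0]
contact_force: [-0.3, 0.6, -0.4]
grip_width: 0.0001
gripper_force: 0.0
```

```bash
python3 - <<'E'
from h import *
p=np.array([.5068,.2366]);d=np.array([-.1238,.9923])
o=telemetry.get_obs();print(o["tcp_pos"],o["contact_force"],(o["tcp_pos"][:2]-p)@d)
a=grab_frame("side");w=grab_frame("wrist")
im=np.hstack([cv2.resize(a[140:220,180:260],(400,400),interpolation=cv2.INTER_CUBIC),cv2.resize(w[150:350,220:420],(400,400))])
cv2.imwrite("pics/p3.png",im)
E
```

```text
[0.5079 0.2256 0.066 ] [-0.3395  0.6243 -0.4397] -0.011040408394760321
```

View pics/p3.png

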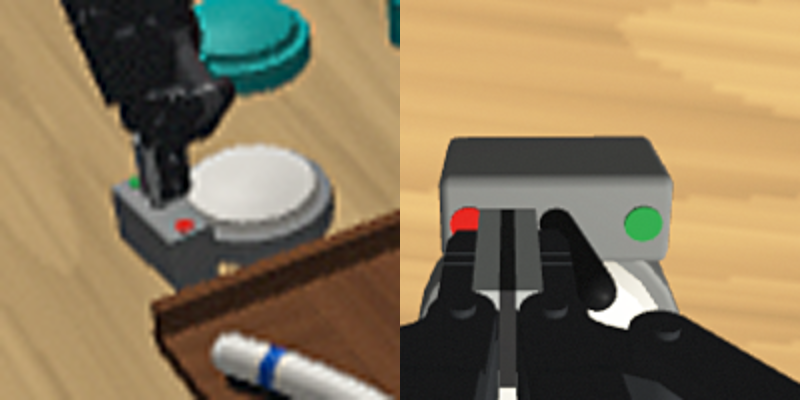

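The lever now leans toward green, with its base at (555,220) and tip at (600,297). I'll keep going until the force shows the stop.

Emit:
{"op": "apply_moves", "data": {
  "moves": [
    [0,0,0,0,0.001,0,-1],
    [0,0,0,0,0.001,0,-1],
    [0,0,0,0,0.001,0,-1],
    [0,0,0,0,0,0,-1],
    [0,0,0,0,0,0,-1],
    [0,0,0,0,0,0,-1],
    [0,0,0,0,0,0,-1],
    [0,0,0,0,0,0,-1]
  ]
}}

```text
clock: 5.32
tcp_pos: [0.5075, 0.2284, 0.066]
orientation: [0.194, -3.136, -0.0]
contact_force: [0.4, -1.1, -0.1]
grip_width: 0.0001
gripper_force: 0.4
```

Emit:
{"op": "apply_moves", "data": {
  "moves": [
    [0,0,0,0,0.001,0,-1],
    [0,0,0,0,0.001,0,-1],
    [0,0,0,0,0,0,-1],
    [0,0,0,0,0,0,-1],
    [0,0,0,0,0,0,-1],
    [0,0,0,0,0,0,-1],
    [0,0,0,0,0,0,-1],
    [0,0,0,0,0,0,-1]
  ]
}}

```text
clock: 5.98
tcp_pos: [0.5073, 0.2305, 0.066]
orientation: [-0.194, 3.136, 0.0]
contact_force: [0.1, -0.3, -0.3]
grip_width: 0.0001
gripper_force: 0.2
```

```bash
python3 - <<'E'
from h import *
p=np.array([.5068,.2366]);d=np.array([-.1238,.9923])
o=telemetry.get_obs();print(o["contact_force"],(o["tcp_pos"][:2]-p)@d)
# project lever tip for several angles into wrist and find the seen dark end
w=grab_frame("wrist");cv2.imwrite("pics/w4.png",w)
c=calibration("wrist");T=np.eye(4);T[:3,:3]=R.from_rotvec(o["orientation"]).as_matrix();T[:3,3]=o["tcp_pos"];T=T@c["mount"]
def pw(x):
    q=T[:3,:3].T@(x-T[:3,3]);return np.array([c["cx"]+c["fx"]*q[0]/q[2],c["cy"]+c["fy"]*q[1]/q[2]])
d3=np.r_[d,0];P=np.r_[p,.034]
v=w[150:350,220:420].copy();v=cv2.resize(v,(600,600),interpolation=cv2.INTER_CUBIC)
for a in(.2,.5,.8,1.0):
    t=P+.032*(np.cos(a-.5)*np.array([0,0,1])+np.sin(a-.5)*d3);u=(pw(t)-[220,150])*3;print(a,u);cv2.circle(v,tuple(int(k) for k in u),4,(0,0,255),1)
for s in(-.0233,.0,.0233):cv2.circle(v,tuple(int(k) for k in (pw(P+s*d3)-[220,150])*3),4,(255,0,0),1)
cv2.imwrite("pics/p4.png",v)
E
```

```text
[ 0.0542 -0.2734 -0.2637] -0.00608428566303468
0.2 [135.4105 426.6474]
0.5 [200.4609 432.1415]
0.8 [264.7134 426.5222]
1.0 [302.5773 417.0582]
```

View pics/p4.png

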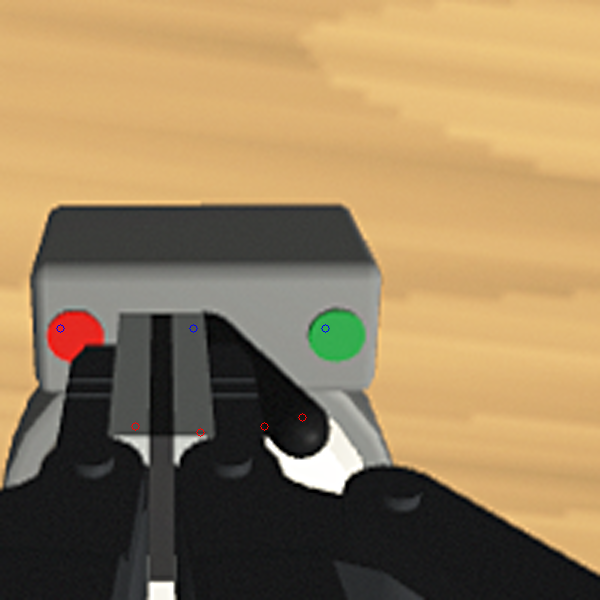

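Lever tip centre is at about (300,430). Corrected for the roughly 13 px dot offset, that gives an angle of about 0.92. A bit more to reach the stop.

Emit:
{"op": "apply_moves", "data": {
  "moves": [
    [0,0,0,0,0.001,0,-1],
    [0,0,0,0,0.001,0,-1],
    [0,0,0,0,0,0,-1],
    [0,0,0,0,0,0,-1],
    [0,0,0,0,0,0,-1],
    [0,0,0,0,0,0,-1],
    [0,0,0,0,0,0,-1],
    [0,0,0,0,0,0,-1]
  ]
}}

```text
clock: 6.7
tcp_pos: [0.5071, 0.2324, 0.066]
orientation: [-0.194, 3.136, 0.0]
contact_force: [0.4, -0.5, 0.0]
grip_width: 0.0004
gripper_force: 0.4
```

Emit:
{"op": "apply_moves", "data": {
  "moves": [
    [0,0,0,0,0.001,0,-1],
    [0,0,0,0,0.001,0,-1],
    [0,0,0,0,0,0,-1],
    [0,0,0,0,0,0,-1],
    [0,0,0,0,0,0,-1],
    [0,0,0,0,0,0,-1],
    [0,0,0,0,0,0,-1],
    [0,0,0,0,0,0,-1]
  ]
}}

```text
clock: 7.37
tcp_pos: [0.507, 0.2332, 0.0659]
orientation: [0.192, -3.135, 0.002]
contact_force: [1.6, -6.0, -0.4]
grip_width: 0.0001
gripper_force: 2.4
```

```bash
python3 - <<'E'
from h import *
o=telemetry.get_obs();print(o["tcp_pos"],o["contact_force"],o["gripper_force"])
w=grab_frame("wrist");o=telemetry.get_obs();print(o["contact_force"],o["gripper_force"])
old=cv2.imread("pics/w4.png")
for im in(old,w):
    g=cv2.cvtColor(im,cv2.COLOR_BGR2GRAY)[283:300,300:350];print([ [int(x) for x in np.nonzero(r<60)[0]+300][-1:] for r in g])
    h=(im[...,1].astype(int)-im[...,2]>50)[230:290,300:360];ys,xs=np.nonzero(h);print("green",xs.mean()+300,ys.mean()+230)
E
```

```text
[0.507  0.2332 0.0659] [ 1.6118 -5.9672 -0.3632] 2.4218668788671494
[ 0.1915 -5.3784  0.9342] 2.421768084168434
[[323], [324], [325], [326], [327], [328], [328], [328], [328], [328], [328], [328], [328], [328], [327], [327], [326]]
green 331.8494208494208 261.4903474903475
[[324], [325], [326], [327], [327], [328], [328], [328], [328], [328], [328], [328], [327], [327], [326], [325], [324]]
green 326.8615384615385 261.82307692307694
```

Firm stop at about 6 N, so the toggle is fully over. Back off, lift, and move above the start of band 5.

Emit:
{"op": "apply_moves", "data": {
  "moves": [
    [0,0,0,0,-0.01,0,-1],
    [0,0,0,0,-0.01,0,-1],
    [0,0,0,0,-0.015,-0.01,-1],
    [0,0,0,0,-0.02,-0.01,-1],
    [0,0,0,0,-0.025,-0.005,-1],
    [0,0,0,0,-0.025,0,-1],
    [0,0,0,0,-0.015,0,-1],
    [0,0,0,0,0,0,-1]
  ]
}}

```text
clock: 8.08
tcp_pos: [0.5223, 0.1097, 0.092]
orientation: [-0.183, 3.135, -0.003]
contact_force: [-0.0, 0.6, -0.4]
grip_width: 0.0001
gripper_force: 0.0
```

```bash
python3 - <<'E'
from h import *
q,_=fit();o=telemetry.get_obs();print(o["tcp_pos"],o["contact_force"],"tray yaw delta",delta([*tr(q,.133)[:2],.065],.124),tr(q,.133))
w=grab_frame("wrist");a=grab_frame("side")
cv2.imwrite("pics/p5.png",np.hstack([cv2.resize(a[140:260,180:340],(400,300),interpolation=cv2.INTER_CUBIC),cv2.resize(w,(400,300))]))
E
```

```text
[0.5223 0.1097 0.092 ] [-0.0039  0.5646 -0.3936] tray yaw delta (array([ 0.0225, -0.0075,  0.027 ]), array([-0.0986,  0.0486, -0.4263])) [0.5008 0.0996 0.041 ]
```

View pics/p5.png

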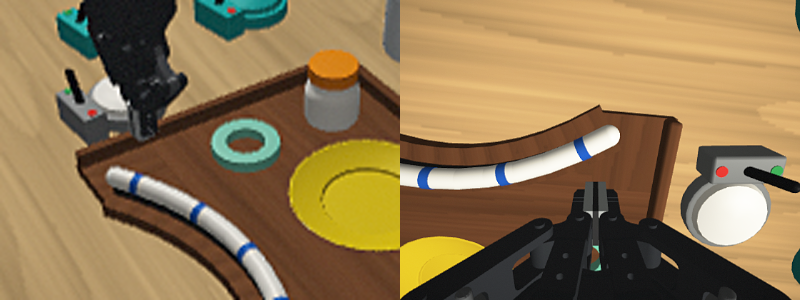

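The toggle stays leaning to green (wrist view 775,180), and the fingers are just behind band 5 at (583,148). Move over the start and descend to 9 mm above contact.

Emit:
{"op": "apply_moves", "data": {
  "moves": [
    [0,0,0,0.011,-0.004,0,-1],
    [0,0,0,0.0115,-0.0035,0,-1],
    [0,0,0,0,0,0.012,-1],
    [0,0,0,0,0,0.011,-1],
    [0,0,0,0,0,0,-1],
    [0,0,0,0,0,0,-1],
    [0,0,0,0,0,0,-1],
    [0,0,0,0,0,0,-1]
  ]
}}

```text
clock: 8.85
tcp_pos: [0.5007, 0.1055, 0.0683]
orientation: [-0.195, 3.135, 0.0]
contact_force: [0.6, -0.2, 0.3]
grip_width: -0.0005
gripper_force: 0.0
```

```bash
python3 - <<'E'
from h import *
q,_=fit();o=telemetry.get_obs();print(o["tcp_pos"],o["contact_force"],delta([*tr(q,.133)[:2],.057],.124))
w=grab_frame("wrist");c=calibration("wrist");T=np.eye(4);T[:3,:3]=R.from_rotvec(o["orientation"]).as_matrix();T[:3,3]=o["tcp_pos"];T=T@c["mount"]
for y in B:
    x=tr(q,y);k=T[:3,:3].T@(x-T[:3,3]);u=[c["cx"]+c["fx"]*k[0]/k[2],c["cy"]+c["fy"]*k[1]/k[2]];print(u)
    cv2.circle(w,tuple(int(round(z)) for z in u),3,(0,0,255),1)
cv2.imwrite("pics/p6.png",w)
E
```

```text
[0.5007 0.1055 0.0683] [ 0.5784 -0.2242  0.2607] (array([ 0.0006, -0.0059,  0.0113]), array([ 0.015 ,  0.0389, -0.0039]))
[np.float64(255.28964926083972), np.float64(265.1174821460709)]
[np.float64(130.07677340021905), np.float64(303.2041333594104)]
[np.float64(9.097007023364824), np.float64(308.85145480976445)]
[np.float64(-120.53075399974466), np.float64(283.2317193640142)]
[np.float64(-274.2917014052718), np.float64(220.49894603885826)]
```

View pics/p6.png

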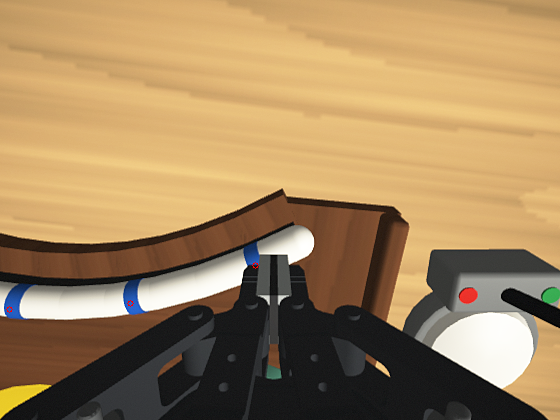

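The projected marks land within about 6 px (~2–3 mm) of the bands at (252,255), (135,297) and (14,303), which is inside the pad width. Touch down gently.

Emit:
{"op": "apply_moves", "data": {
  "moves": [
    [0,0,0,0.0015,-0.006,0,-1],
    [0,0,0,0,0,0.004,-1],
    [0,0,0,0,0,0.003,-1],
    [0,0,0,0,0,0.002,-1],
    [0,0,0,0,0,0.001,-1],
    [0,0,0,0,0,0,-1],
    [0,0,0,0,0,0,-1],
    [0,0,0,0,0,0,-1]
  ]
}}

```text
clock: 9.57
tcp_pos: [0.4994, 0.0987, 0.0581]
orientation: [0.193, -3.136, 0.0]
contact_force: [-0.8, -2.3, 1.9]
grip_width: 0.0002
gripper_force: 1.1
```

```bash
python3 - <<'E'
from h import *
q,_=fit();o=telemetry.get_obs();print(o["tcp_pos"],o["contact_force"])
ys=np.linspace(.133,-.135,49);P=np.array([tr(q,y)[:2] for y in ys])
c,s=np.cos(.124),np.sin(.124)
D=np.diff(P,axis=0);tx=-c*D[:,0]-s*D[:,1];ty=-s*D[:,0]+c*D[:,1]
for i in range(0,48,8):
    print(np.round(np.c_[tx,ty][i:i+8]*1000,1).tolist(),"end",P[i+8])
E
```

```text
[0.4994 0.0987 0.0581] [-0.8337 -2.3314  1.8739]
[[-2.8, -5.9], [-2.7, -5.9], [-2.5, -5.8], [-2.4, -5.8], [-2.2, -5.8], [-2.1, -5.8], [-1.9, -5.8], [-1.8, -5.8]] end [0.5248 0.0557]
[[-1.7, -5.8], [-1.5, -5.8], [-1.4, -5.7], [-1.2, -5.7], [-1.1, -5.7], [-0.9, -5.7], [-0.8, -5.7], [-0.7, -5.7]] end [0.5397 0.0114]
[[-0.5, -5.7], [-0.4, -5.6], [-0.2, -5.6], [-0.1, -5.6], [0.1, -5.6], [0.2, -5.6], [0.3, -5.6], [0.5, -5.6]] end [ 0.5454 -0.0331]
[[0.6, -5.5], [0.8, -5.5], [0.9, -5.5], [1.1, -5.5], [1.2, -5.5], [1.3, -5.5], [1.5, -5.5], [1.6, -5.5]] end [ 0.5419 -0.0779]
[[1.8, -5.4], [1.9, -5.4], [2.1, -5.4], [2.2, -5.4], [2.3, -5.4], [2.5, -5.4], [2.6, -5.4], [2.8, -5.3]] end [ 0.5292 -0.123 ]
[[2.9, -5.3], [3.0, -5.3], [3.2, -5.3], [3.3, -5.3], [3.5, -5.3], [3.6, -5.3], [3.8, -5.3], [3.9, -5.2]] end [ 0.5075 -0.1683]
```

Emit:
{"op": "apply_moves", "data": {
  "moves": [
    [0,0,0,-0.0028,-0.0059,0.001,-1],
    [0,0,0,-0.0027,-0.0059,0,-1],
    [0,0,0,-0.0025,-0.0058,0,-1],
    [0,0,0,-0.0024,-0.0058,0,-1],
    [0,0,0,-0.0022,-0.0058,0,-1],
    [0,0,0,-0.0021,-0.0058,0,-1],
    [0,0,0,-0.0019,-0.0058,0,-1],
    [0,0,0,-0.0018,-0.0058,0,-1]
  ]
}}

```text
clock: 10.23
tcp_pos: [0.5238, 0.0544, 0.057]
orientation: [-0.194, 3.136, 0.0]
contact_force: [-0.5, 2.2, 3.4]
grip_width: -0.0001
gripper_force: 1.6
```

Emit:
{"op": "apply_moves", "data": {
  "moves": [
    [0,0,0,-0.0017,-0.0056,0,-1],
    [0,0,0,-0.0015,-0.0056,0,-1],
    [0,0,0,-0.0014,-0.0056,0,-1],
    [0,0,0,-0.0012,-0.0056,0,-1],
    [0,0,0,-0.0011,-0.0057,0,-1],
    [0,0,0,-0.0009,-0.0057,0,-1],
    [0,0,0,-0.0008,-0.0057,0,-1],
    [0,0,0,-0.0007,-0.0057,0,-1]
  ]
}}

```text
clock: 10.9
tcp_pos: [0.5384, 0.0107, 0.057]
orientation: [-0.194, 3.136, 0.0]
contact_force: [-0.2, 2.2, 4.1]
grip_width: 0.0002
gripper_force: 1.6
```

Emit:
{"op": "apply_moves", "data": {
  "moves": [
    [0,0,0,-0.0005,-0.0056,0,-1],
    [0,0,0,-0.0004,-0.0056,0,-1],
    [0,0,0,-0.0002,-0.0056,0,-1],
    [0,0,0,-0.0001,-0.0056,0,-1],
    [0,0,0,0.0001,-0.0056,0,-1],
    [0,0,0,0.0002,-0.0056,0,-1],
    [0,0,0,0.0003,-0.0056,0,-1],
    [0,0,0,0.0005,-0.0056,0,-1]
  ]
}}

```text
clock: 11.57
tcp_pos: [0.5439, -0.0338, 0.057]
orientation: [-0.194, 3.136, 0.0]
contact_force: [-0.1, 1.9, 2.7]
grip_width: -0.0001
gripper_force: 1.6
```

Emit:
{"op": "apply_moves", "data": {
  "moves": [
    [0,0,0,0.0006,-0.0055,0,-1],
    [0,0,0,0.0008,-0.0055,0,-1],
    [0,0,0,0.0009,-0.0055,0,-1],
    [0,0,0,0.0011,-0.0055,0,-1],
    [0,0,0,0.0012,-0.0055,0,-1],
    [0,0,0,0.0013,-0.0055,0,-1],
    [0,0,0,0.0014,-0.0055,0,-1],
    [0,0,0,0.0015,-0.0055,0,-1]
  ]
}}

```text
clock: 12.23
tcp_pos: [0.5405, -0.0786, 0.057]
orientation: [-0.194, 3.136, 0.0]
contact_force: [0.0, 2.9, 3.8]
grip_width: -0.0005
gripper_force: 1.6
```

Emit:
{"op": "apply_moves", "data": {
  "moves": [
    [0,0,0,0.0017,-0.0054,0,-1],
    [0,0,0,0.0018,-0.0054,0,-1],
    [0,0,0,0.002,-0.0054,0,-1],
    [0,0,0,0.0021,-0.0054,0,-1],
    [0,0,0,0.0022,-0.0054,0,-1],
    [0,0,0,0.0025,-0.0054,0,-1],
    [0,0,0,0.0026,-0.0054,0,-1],
    [0,0,0,0.0028,-0.0053,0,-1]
  ]
}}

```text
clock: 12.9
tcp_pos: [0.5281, -0.1235, 0.057]
orientation: [-0.194, 3.136, -0.0]
contact_force: [1.4, 2.2, 2.1]
grip_width: -0.0003
gripper_force: 1.6
```

Emit:
{"op": "apply_moves", "data": {
  "moves": [
    [0,0,0,0.0029,-0.0053,0,-1],
    [0,0,0,0.003,-0.0053,0,-1],
    [0,0,0,0.0032,-0.0053,0,-1],
    [0,0,0,0.0033,-0.0053,0,-1],
    [0,0,0,0.0035,-0.0053,0,-1],
    [0,0,0,0.0036,-0.0053,0,-1],
    [0,0,0,0.0036,-0.0052,0,-1],
    [0,0,0,0.003,-0.0042,0,-1]
  ]
}}

```text
clock: 13.57
tcp_pos: [0.507, -0.1678, 0.057]
orientation: [0.193, -3.136, 0.0]
contact_force: [0.5, 1.8, 2.7]
grip_width: 0.0
gripper_force: 1.6
```

Past band 1 (y = -0.163). Lift straight up and clear.

Emit:
{"op": "apply_moves", "data": {
  "moves": [
    [0,0,0,0,0,-0.005,-1],
    [0,0,0,0,0,-0.015,-1],
    [0,0,0,0,0,-0.025,-1],
    [0,0,0,0,0,-0.03,-1],
    [0,0,0,0,0,-0.03,-1],
    [0,0,0,0,0,-0.02,-1],
    [0,0,0,0,0,0,-1],
    [0,0,0,0,0,0,-1]
  ]
}}

```text
clock: 14.23
tcp_pos: [0.5075, -0.1675, 0.1829]
orientation: [-0.193, 3.134, -0.001]
contact_force: [0.1, -0.1, -0.2]
grip_width: -0.0001
gripper_force: 0.0
```

```bash
python3 - <<'E'
from h import *
a=grab_frame("side");b=grab_frame("top")
cv2.imwrite("pics/p7.png",np.hstack([cv2.resize(a[120:400,140:460],(400,350)),cv2.resize(b[80:340,140:440],(400,350))]))
E
```

```text
(no output)
```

View pics/p7.png

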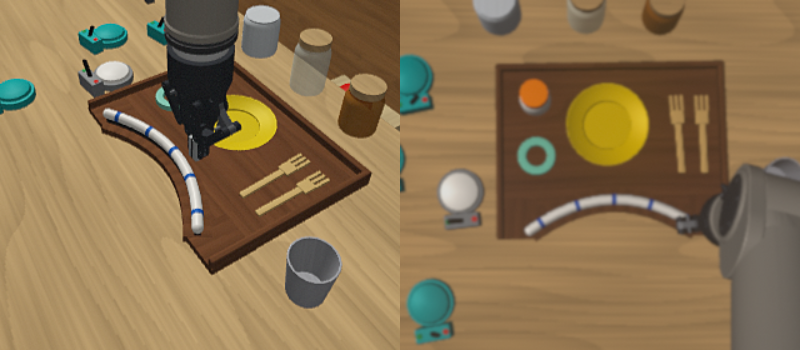

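The hand is clear at z = 0.18, nothing on the tray has moved, and the guard is intact. In the crop the toggle at (87,70) leans to green.

```bash
python3 -c "
from bench import order
print(order.hand_in())"
```

```text
the job is handed in; nothing more can be done
None
```

The job is handed in: the light's toggle is fully over to its green dot, the guard was swept from band 5 (nearest the light) to band 1 at about 2–4 N without losing touch at any reading, and the hand finished clear with nothing else moved.

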